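Clamp the re-glued drawer in the cradle and keep the squeeze on

ROBOT

A 6-joint arm with a two-finger parallel gripper is mounted at the origin on the work surface. World frame = base frame: x ahead of the robot, y to its left, z up, the work surface at z = 0. Lengths are in m, angles in rad, forces in N, time in s.
With the tool pointing down it reaches from about 0.3 to 0.75 m from the base axis. Payload 8.5 kg.
Tool frame: the origin (TCP) lies on the centre line of the jaws, within the pads' length; the fingertips stand 25 mm ahead of it and the grasp point (between the pads) lies 6 mm ahead of it; z points along the fingers, y is the line along which they close (so a half turn about z gives the same grasp; the last joint's range is limited). The gripper opens to 85 mm and grips with 20 to 120 N. Pads are 22 mm wide; open, the fingers measure 114 mm over their backs; the gripper's body (76 mm by 85 mm) begins 54 mm behind the grasp point. The pads swing forward as they close: fully open they stand 13 mm farther back than shut.
Start: joints at [1.084, 0.381, 1.297, -0, 1.464, -0.215], TCP at [0.148, 0.53, 0.256] pointing down, gripper open.
Joint ranges: [-3.11, 3.11], [-0.89, 2.33], [0.22, 2.48], [-1.42, 4.56], [0.17, 2.85], [-2.88, 2.88]. Speed limits (rad/s): [2.39, 2.39, 3.14, 3.14, 3.14, 3.14].

INTERFACE

Orientations are given as a unit quaternion [w, x, y, z].
In Python, from station import arm gives the robot as it stands.
- The arm moves only by the tool arm_command, never from a script. Its argument "steps" is a list of rows, each an object of numbers: "grip": the gripper's target within -1 to 1 (shut at 1, half-way at 0, fully open at -1); "tx", "ty", "tz": the shift along the tool's x, y, z in cm; "rx", "ry", "rz": the turn, a rotation vector about the tool's x, y, z in rad. In form: [{"grip": .., "tx": .., "ty": .., "tz": .., "rx": .., "ry": .., "rz": ..}, ...]. A call has 1 to 5 rows; each row shifts and turns the commanded pose from where the row before left it, along the tool's axes as they then stand; what a row does not reach is not made up. A row lasts 1/8 s, in which the tool goes at most 62.5 mm and 10.7 degrees, less where a joint would pass 70% of its speed; a pose out of reach is approached as far as the arm can. A call is refused whole if a number of a shift passes 6.25 or a number of a turn 0.188, either way. A call with a gripper value outside its range is refused whole. The fingers move at their own pace and stop on an object; "force" is the grip in N (left out, the last holds). Time passes only in rows, so rows that do not move let the fingers close. It gives the time, the measured TCP pose, the force, the opening and the grip force at its end, in the units of the state.
- arm.get_obs(): the state, without advancing time (a new reading comes with each control period).
- arm.grab_frame(name): name is "side" or "top" or "wrist"; returns a dict with "pixels" (384x512x3 uint8, red, green, blue), "fx", "fy", "cx", "cy" (pixels), "extrinsics" (4x4, takes a point from camera to world coordinates); the wrist camera has in their place "tool_from_camera" (4x4, takes a point from camera to tool coordinates, whose origin is the TCP and whose axes are the flange's). Camera axes: x right, y up, looking along -z (the intrinsics and any distortion apply to the point x, -y, -z); pixel columns grow to the right and rows downward; lengths in m; the calibration is good to about 2 mm. A picture is of the moment at which its call begins: read the wrist's pose just before it. There is no depth.
- arm.job_done(): hands the job in; it is judged then, once.
The state is a dict: "t": time; "qpos": joint angles; "joint_velocities": joint speeds; "tau": joint torques, N m; "ee_pos": TCP position; "tool_rot": TCP orientation; "contact_force": force on the tool from outside, world axes, zero at the start; "moment": the same for the moment, N m; "finger_gap": opening from 0.0 (shut) to 1.0 (fully open); "grip_force": force on a finger pad.
Only numpy, scipy, OpenCV 4.12 (cv2) and the standard library are available. Lean on these libraries where they do the work, as an engineer would, in place of code of your own. Each camera call takes 0.05 s, during which the arm holds its last target. There are 200 camera calls.

TASK

This small drawer has just been re-glued: slide it, with the spreader batten lying in it, into the cradle under the bar clamp until its back is fully home against the end stop, and let go of it. Then pump the clamp's trigger (squeeze, let it spring right out, squeeze again; never push the bar or its jaw by hand) until the end jaw's rubber pad bears on the drawer and is pressed in by about 3 mm, never crushed, and finish while holding the trigger squeezed at that pressure. Leave everything else on the bench where it stands.

Things in the scene. Friction and masses are not known exactly. Their poses are not given: they have to be found in the camera images.
- cradle: Wooden glue-up cradle fixed on the bench with a bar clamp across it. Origin on the bench under the bar, mid-channel; +y: the drawer slides in this way; +x: from clamp handle to end jaw. Two battens 18 mm high, from y -75 mm on, channel 148 mm wide between them (x -74 to 74), flared mouth 166 mm wide at y -100. End stop 40 mm high, its face at y +60 mm.
- clamp_head: Orange head of the one-hand clamp, fixed to the cradle; same origin and axes as the cradle. Head x -166 to -85, y +-17, top z 130 mm, on a wooden block (x -162 to -102, y +-30). Black handle x -166 to -143, y +-13, up to z 212 mm. Steel bar along x at y 0, z 85 to 106 mm; tail sticks out to x -200 (-256 closed). Over the bar, x > -80, all is free above z 120 mm.
- drawer: Small open wooden drawer, loose, about 0.4 kg: 140 mm wide (x), 150 mm deep (y), 60 mm high; white front wall 14 mm thick on its -y side, sides and back 10 mm, floor 6 mm. Origin under the centre of its bottom. It slides on the bench; fully home its axes match the cradle's and its origin is at about x 0, y -15 mm of the cradle.
- drawer_front (a point): Middle of the top edge of the drawer's white front wall, 60 mm above its bottom; the wall, 14 mm thick along the drawer's y, can be pinched here from above, with about 55 mm free inside.
- spreader: Dark wooden spreader batten 116 x 24 x 28 mm lying loose across the inside of the drawer, about 15 mm behind its middle; origin under its centre. It stays in the drawer.
- trigger (a joint): Trigger angle, rad: 0 sprung out, 0.34 fully squeezed. Hinge along y at x -118, z 81 mm of the cradle. Pushed towards the handle (cradle -x). Push at its upper part: 2 N at rest, 5 to 6 N late in the stroke with the jaw free, about 0.35 N more per N of jaw force. A full squeeze draws the bar in 8 mm, a short one 4 mm; a ratchet of 4 mm teeth holds it when let out (it may give back up to 4 mm).
- trigger_tip (a point): Upper end of the black trigger blade (18 mm wide along y, 10 mm thick, 68 mm long), 115 mm from the hinge, at rest 194 mm above the bench. The blade stands upright out of the head between handle and drawer: at rest it leans 0.17 rad towards +x, squeezed 0.17 rad towards -x. It can be pushed with shut fingers, or gripped together with the handle (68 mm at z 175 mm).
- trigger_front (a point): Point on the trigger's front face (the one away from the handle), 95 mm from the hinge; at rest at x -97, z 174 mm of the cradle.
- clamp_bar (a joint): How far bar and end jaw are drawn in, m: 0 fully open, at most 0.056; starts anywhere from 0 to 0.024. The gap between pad and drawer is 40 mm less this value, 4 mm more or less as the drawer lies in its channel.
- soft_pad (a joint): How far the end jaw's black rubber pad is pressed in, m: 0 when free, about 4 N per mm, 0.010 when flat; beyond 0.0075 it counts as crushed. Pad 36 mm wide (y), 32 mm high, 13 mm thick.
- soft_pad_face (a point): Middle of the pad's face towards the drawer; moves with bar and pad; 44 mm above the bench, at y 0 of the cradle. The orange end jaw behind it hangs from the bar to 26 mm above the bench, over the batten.
- head_jaw: The head's still jaw with rubber pad (flat 20 mm wide, sloped edges, 32 mm high), fixed to the cradle: origin at the middle of its face, at x -72, y 0, z 44 mm of the cradle; the drawer is pressed against it.
- glue_bottle: Bystander: white glue bottle 56 mm wide, 165 mm high, origin under it; stands behind the end stop.
- sanding_block: Bystander: cork sanding block 100 x 60 x 30 mm, origin under it.
- screw_jar: Bystander: jar of screws 70 mm wide, 85 mm high, origin under it.
- screwdriver: Bystander: red screwdriver lying along its x.
- mug: Bystander: blue mug 80 mm wide, 95 mm high, origin under it.
- tape_measure: Bystander: yellow tape measure 72 x 38 x 67 mm, origin under it.
- scraper: Bystander: scraper with wooden handle lying along its x.
Mind the look-alikes: they are no part of the job. Leave any orange look-alike of the drawer alone.

How it is judged:
By the outcome, as a careful person would: the job done as asked, in the order asked, and still so for the second after the job is handed in, while the arm keeps its last pose, push and grip.
It also fails if it takes over 72 s, if anything falls off the work surface, if the arm or the gripper's body presses on something with over 40 N, if the wrist force passes 120 N, or if a joint passes its speed limit or range.

## Working session

There is one attempt and no reset: what is moved stays moved. The work goes in short steps, Python scripts to look and compute and a tool call to move; the robot and the scene stay as the last step left them, time stands still between calls to the robot, and variables do not carry over. Pictures are saved under pics/ and viewed, at most 10 in all, crops included, and the job is handed in when it is done.

Besides the shell and the picture viewer there is one more tool, called after "Emit:" by a JSON object that holds its "method" and its "body", one argument or row to a line. arm_command: Moves the arm, as the interface text tells. Its arguments: {"type":"object","properties":{"steps":{"type":"array"},"force":{"type":"number"}},"required":["steps"]}

```bash
ls; mkdir -p pics; cat > h.py <<'E'
import numpy as np, cv2
from station import arm
def grab(n):
    o=arm.get_obs(); f=arm.grab_frame(n); return o,f
def T(o):
    w,x,y,z=o['tool_rot']; from scipy.spatial.transform import Rotation as R
    M=np.eye(4); M[:3,:3]=R.from_quat([x,y,z,w]).as_matrix(); M[:3,3]=o['ee_pos']; return M
def ext(o,f): return np.array(f['extrinsics']) if 'extrinsics' in f else T(o)@np.array(f['tool_from_camera'])
def pt(f,E,u,v,z):
    d=E[:3,:3]@np.array([(u-f['cx'])/f['fx'],-(v-f['cy'])/f['fy'],-1]); c=E[:3,3]
    return c+d*(z-c[2])/d[2]
def proj(f,E,P):
    p=np.linalg.inv(E)@np.append(P,1); return f['cx']+f['fx']*p[0]/-p[2], f['cy']-f['fy']*p[1]/-p[2]
def save(f,n,crop=None,s=1.5):
    im=cv2.cvtColor(np.asarray(f['pixels']),cv2.COLOR_RGB2BGR)
    if crop: u0,v0,u1,v1=crop; im=im[v0:v1,u0:u1]
    cv2.imwrite('pics/'+n,cv2.resize(im,None,fx=s,fy=s,interpolation=cv2.INTER_CUBIC))
E
python3 - <<'E'
from h import *
for n in('top','side'):
    o,f=grab(n); save(f,n+'.png'); np.savez(n,**f); print({k:v for k,v in f.items() if k!='pixels'})
print(arm.get_obs())
E
```

```text
pics
{'fx': 446.09906553306007, 'fy': 446.09906553306007, 'cx': 260.3230492821508, 'cy': 188.6657800293459, 'extrinsics': array([[-2.30027322e-02,  9.79122984e-01, -2.01963009e-01,
         2.58694382e-01],
       [-9.99734998e-01, -2.27100504e-02,  3.76655139e-03,
         3.83591434e-02],
       [-8.98673074e-04,  2.01996129e-01,  9.79385908e-01,
         1.53839856e+00],
       [ 0.00000000e+00,  0.00000000e+00,  0.00000000e+00,
         1.00000000e+00]])}
{'fx': 376.3085739140382, 'fy': 376.3085739140382, 'cx': 254.29185668174998, 'cy': 193.21333435775128, 'extrinsics': array([[ 0.95926393,  0.17534447, -0.22151077,  0.31437079],
       [-0.28193505,  0.64422491, -0.71097601, -0.73500103],
       [ 0.01803704,  0.7444653 ,  0.66741747,  0.82849686],
       [ 0.        ,  0.        ,  0.        ,  1.        ]])}
{'t': 0.1, 'qpos': array([ 1.08369499e+00,  3.81182715e-01,  1.29813899e+00,  2.92328791e-05,
        1.46359310e+00, -2.15306402e-01]), 'joint_velocities': array([ 0.00034081, -0.00068952, -0.00194909,  0.00095166,  0.00043799,
        0.00038159]), 'tau': array([ 3.39805498e-03, -4.49217832e+01, -2.31655866e+01, -2.13222356e-04,
        3.63248633e-03, -3.35136633e-05]), 'ee_pos': array([0.1475509 , 0.52961832, 0.25575995]), 'tool_rot': array([-2.41073971e-04,  1.35481086e-01,  9.90779712e-01, -6.15725657e-04]), 'contact_force': array([ 0.18502441, -0.1107717 , -0.00679433]), 'moment': array([-0.00115561,  0.05917011,  0.04722395]), 'grip_force': 0.0, 'finger_gap': 1.000757394738226}
```

```bash
ls pics
```

```text
side.png
top.png
```

View pics/top.png

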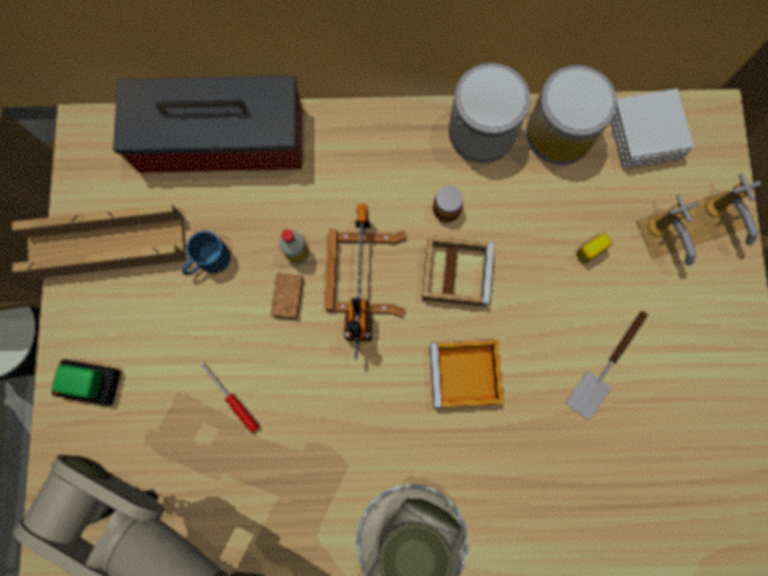

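View pics/side.png

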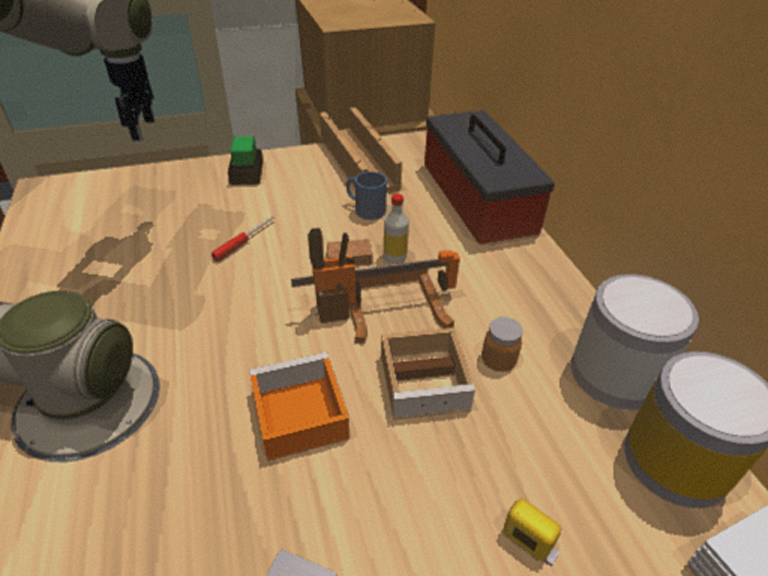

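The top view shows two drawer-like things. The one at about (458,272) in the enlarged picture is bare wood with a white front and the dark spreader inside, so it fits. The orange one at (467,374) is the look-alike. The cradle is at about (362,272), with its +y pointing to image left. I'll enlarge that area to confirm and to pick pixels.

```bash
python3 - <<'E'
from h import *
f=dict(np.load('top.npz')); save(f,'crop.png',(205,125,340,245),5.9)
E
```

```text
(no output)
```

View pics/crop.png

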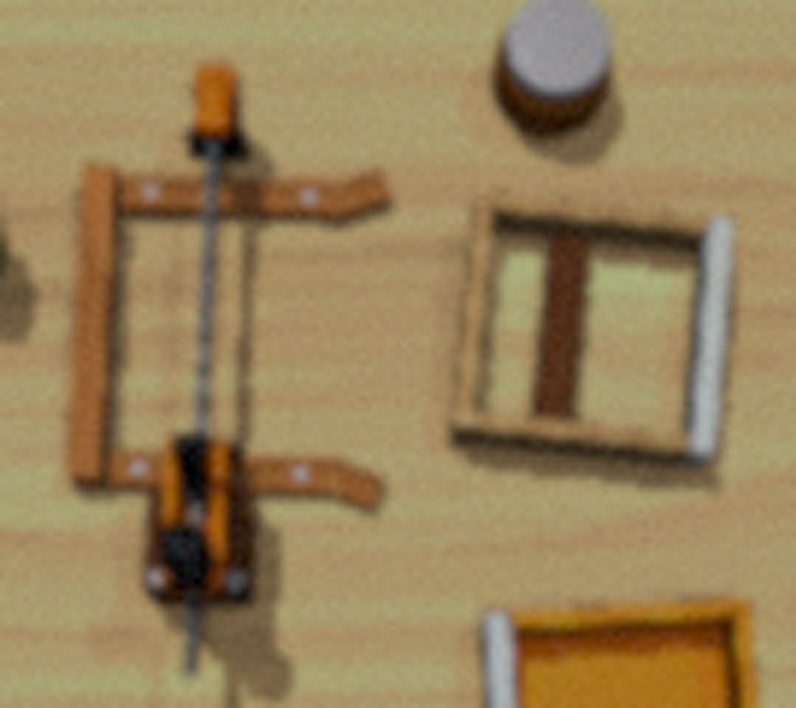

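The crop confirms it: the wooden drawer's rim corners are at crop pixels (478,203), (733,218), (712,460) and (452,432), with the dark spreader inside. The end stop runs along the left, from (118,175) to (104,480).

```bash
python3 - <<'E'
from h import *
f=dict(np.load('top.npz')); E=f['extrinsics']
P=lambda u,v,z: pt(f,E,205+u/5.9-.5,125+v/5.9-.5,z)
def show(n,*a):
    for q in a: print(n,P(*q).round(4))
show('stop',(118,175,.04),(104,482,.04))
show('battU inner',(130,212,.018),(325,220,.018))
show('battL inner top',(250,460,.018),(325,465,.018))
show('bar',(213,150,.106),(201,430,.106))
show('bar tail',(190,670,.106))
show('jawface',(215,150,.106))
show('drawer BU,FU,FL,BL',(478,203,.06),(733,218,.06),(712,460,.06),(452,432,.06))
show('screwjar',(555,45,.085)); show('handle',(183,555,.212))
show('block corners',(150,600,.0),(250,600,0))
E
```

```text
stop [0.6933 0.1546 0.04  ]
stop [0.5098 0.1639 0.04  ]
battU inner [0.6766 0.1493 0.018 ]
battU inner [0.669  0.0329 0.018 ]
battL inner top [0.5246 0.0801 0.018 ]
battL inner top [0.5206 0.0363 0.018 ]
bar [0.6876 0.0956 0.106 ]
bar [0.5267 0.1045 0.106 ]
bar tail [0.3942 0.1123 0.106 ]
jawface [0.6876 0.0945 0.106 ]
drawer BU,FU,FL,BL [ 0.6658 -0.0561  0.06  ]
drawer BU,FU,FL,BL [ 0.6533 -0.2039  0.06  ]
drawer BU,FU,FL,BL [ 0.5111 -0.1842  0.06  ]
drawer BU,FU,FL,BL [ 0.5308 -0.0366  0.06  ]
screwjar [ 0.7525 -0.1024  0.085 ]
handle [0.4425 0.1096 0.212 ]
block corners [0.4458 0.1407 0.    ]
block corners [0.4444 0.082  0.    ]
```

Emit:
{"method": "arm_command", "body": {
  "steps": [
    {"grip":-1,"tz":-6,"rz":-0.15},
    {"tz":-6},
    {"tx":-3.7,"ty":-4.7},
    {"tx":-3.7,"ty":-4.7},
    {"tx":-3.7,"ty":-4.7}
  ]
}}

```text
invalid input
```

Emit:
{"method": "arm_command", "body": {
  "steps": [
    {"tx":-3.7,"ty":-4.7},
    {"tx":-3.7,"ty":-4.7},
    {"tx":-3.7,"ty":-4.7},
    {"tx":-3.7,"ty":-4.7},
    {"tx":-3.7,"ty":-4.7}
  ]
}}

```text
invalid input
```

Emit:
{"method": "arm_command", "body": {
  "steps": [
    {"grip":-1,"tx":0,"ty":0,"tz":-6,"rx":0,"ry":0,"rz":-0.15},
    {"grip":-1,"tx":0,"ty":0,"tz":-6,"rx":0,"ry":0,"rz":0},
    {"grip":-1,"tx":-3.7,"ty":-4.7,"tz":0,"rx":0,"ry":0,"rz":0},
    {"grip":-1,"tx":-3.7,"ty":-4.7,"tz":0,"rx":0,"ry":0,"rz":0},
    {"grip":-1,"tx":-3.7,"ty":-4.7,"tz":0,"rx":0,"ry":0,"rz":0}
  ]
}}

```text
t: 0.72
ee_pos: [0.2412, 0.3747, 0.376]
tool_rot: [-0.0, 0.061, 0.998, -0.0]
contact_force: [0.5, 0.1, -0.1]
finger_gap: 1.002
grip_force: 0.0
```

Emit:
{"method": "arm_command", "body": {
  "steps": [
    {"grip":-1,"tx":-3.7,"ty":-4.7,"tz":0,"rx":0,"ry":0,"rz":0},
    {"grip":-1,"tx":-3.7,"ty":-4.7,"tz":0,"rx":0,"ry":0,"rz":0},
    {"grip":-1,"tx":-3.7,"ty":-4.7,"tz":0,"rx":0,"ry":0,"rz":0},
    {"grip":-1,"tx":-3.7,"ty":-4.7,"tz":0,"rx":0,"ry":0,"rz":0},
    {"grip":-1,"tx":-3.7,"ty":-4.7,"tz":0,"rx":0,"ry":0,"rz":0}
  ]
}}

```text
t: 1.35
ee_pos: [0.3963, 0.1187, 0.3762]
tool_rot: [-0.0, 0.061, 0.998, 0.0]
contact_force: [0.6, 1.2, 0.3]
finger_gap: 0.999
grip_force: 0.0
```

Emit:
{"method": "arm_command", "body": {
  "steps": [
    {"grip":-1,"tx":-3.7,"ty":-4.7,"tz":0,"rx":0,"ry":0,"rz":0},
    {"grip":-1,"tx":-3.7,"ty":-4.7,"tz":0,"rx":0,"ry":0,"rz":0},
    {"grip":-1,"tx":-3.7,"ty":-4.7,"tz":0,"rx":0,"ry":0,"rz":0},
    {"grip":-1,"tx":-3.7,"ty":-4.7,"tz":0,"rx":0,"ry":0,"rz":0},
    {"grip":-1,"tx":-3.7,"ty":-4.7,"tz":0,"rx":0,"ry":0,"rz":0}
  ]
}}

```text
t: 1.98
ee_pos: [0.5515, -0.137, 0.376]
tool_rot: [-0.0, 0.061, 0.998, 0.0]
contact_force: [0.6, 0.7, 0.3]
finger_gap: 0.997
grip_force: 0.0
```

Emit:
{"method": "arm_command", "body": {
  "steps": [
    {"grip":-1,"tx":-3.6,"ty":-4.8,"tz":0,"rx":0,"ry":0,"rz":0},
    {"grip":-1,"tx":0,"ty":0,"tz":6,"rx":0,"ry":0,"rz":0},
    {"grip":-1,"tx":0,"ty":0,"tz":6,"rx":0,"ry":0,"rz":0},
    {"grip":-1,"tx":0,"ty":0,"tz":0,"rx":0,"ry":0,"rz":0}
  ]
}}

```text
t: 2.48
ee_pos: [0.5792, -0.1864, 0.2521]
tool_rot: [-0.005, 0.061, 0.998, 0.002]
contact_force: [0.4, 1.0, 0.0]
finger_gap: 0.999
grip_force: 0.0
```

```bash
python3 - <<'E'
from h import *
o,f=grab('wrist'); E=ext(o,f); np.savez('w1',E=E,**f); save(f,'w1.png')
print(o['ee_pos'],o['tool_rot'],E.round(3), o['qpos'].round(3))
for dx in(-.07,.07):
  for dy in (-.075,.075):
    a=-.12; print(proj(f,E,[.59025+dx*np.cos(a)-dy*np.sin(a),-.1202+dx*np.sin(a)+dy*np.cos(a),.06]))
E
```

```text
[ 0.5792388  -0.18644194  0.2521478 ] [-0.00473254  0.0609764   0.99812542  0.00226519] [[ 0.122 -0.952 -0.281  0.506]
 [ 0.992  0.119  0.031 -0.178]
 [ 0.004 -0.283  0.959  0.37 ]
 [ 0.     0.     0.     1.   ]] [-0.506  0.492  1.124  0.     1.536 -1.954]
(np.float64(242.9447116486225), np.float64(117.47210020448293))
(np.float64(382.9554983948178), np.float64(117.0642160464124))
(np.float64(244.2719053862573), np.float64(237.23534056230625))
(np.float64(367.93064800267734), np.float64(236.70034493213706))
```

View pics/w1.png

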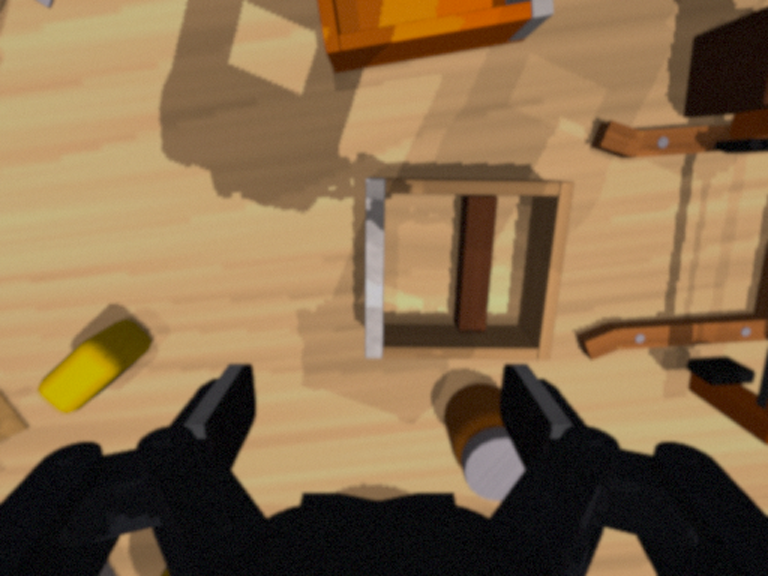

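The wrist view shows the white wall at u≈375 and v 178–357, matching the prediction to within about 2 mm. The fingers can go down.

Emit:
{"method": "arm_command", "body": {
  "steps": [
    {"grip":0,"tx":0,"ty":0,"tz":5,"rx":0,"ry":0,"rz":0},
    {"grip":0,"tx":0,"ty":0,"tz":5,"rx":0,"ry":0,"rz":0},
    {"grip":0,"tx":0,"ty":0,"tz":4,"rx":0,"ry":0,"rz":0},
    {"grip":0,"tx":0,"ty":0,"tz":0,"rx":0,"ry":0,"rz":0}
  ]
}}

```text
t: 3.02
ee_pos: [0.5814, -0.1874, 0.1171]
tool_rot: [-0.0, 0.061, 0.998, 0.0]
contact_force: [0.5, 0.2, 0.8]
finger_gap: 0.498
grip_force: 0.0
```

```bash
python3 - <<'E'
from h import *
o,f=grab('wrist'); E=ext(o,f); save(f,'w2.png')
print(o['ee_pos'],o['tool_rot'],o['finger_gap'],np.array(o['contact_force']).round(2))
# white wall mask
hsv=cv2.cvtColor(np.asarray(f['pixels']),cv2.COLOR_RGB2HSV)
m=((hsv[...,1]<45)&(hsv[...,2]>110)).astype(np.uint8); m=cv2.morphologyEx(m,cv2.MORPH_OPEN,np.ones((3,3)))
c=cv2.findContours(m,0,2)[0]
for q in sorted(c,key=cv2.contourArea)[-3:]:
    r=cv2.minAreaRect(q); print(r); print([pt(f,E,*p,.06).round(4) for p in cv2.boxPoints(r)], pt(f,E,*r[0],.06))
E
```

```text
[ 0.5814293  -0.18736996  0.11709129] [-7.98191055e-05  6.07531389e-02  9.98152818e-01  3.15671711e-05] 0.4975346213384576 [0.46 0.16 0.76]
((249.7586212158203, 192.3965606689453), (15.412713050842285, 24.140392303466797), 68.19859313964844)
[array([ 0.5564, -0.1943,  0.06  ]), array([ 0.5522, -0.1792,  0.06  ]), array([ 0.5622, -0.1766,  0.06  ]), array([ 0.5666, -0.1919,  0.06  ])] [ 0.55928042 -0.1854851   0.06      ]
((250.0, 153.0), (66.0, 20.0), 90.0)
[array([ 0.5134, -0.1857,  0.06  ]), array([ 0.5148, -0.1737,  0.06  ]), array([ 0.5558, -0.1784,  0.06  ]), array([ 0.5542, -0.1912,  0.06  ])] [ 0.53385149 -0.18215935  0.06      ]
((249.5, 262.0), (98.0, 19.0), 90.0)
[array([ 0.5727, -0.1937,  0.06  ]), array([ 0.5742, -0.1812,  0.06  ]), array([ 0.6519, -0.1901,  0.06  ]), array([ 0.6502, -0.2042,  0.06  ])] [ 0.61000113 -0.19199958  0.06      ]
```

Emit:
{"method": "arm_command", "body": {
  "force": 50,
  "steps": [
    {"grip":0,"tx":0,"ty":-0.1,"tz":4,"rx":0,"ry":0,"rz":0},
    {"grip":0,"tx":0,"ty":0,"tz":2.1,"rx":0,"ry":0,"rz":0},
    {"grip":0.5,"tx":0,"ty":0,"tz":0,"rx":0,"ry":0,"rz":0},
    {"grip":1,"tx":0,"ty":0,"tz":0,"rx":0,"ry":0,"rz":0},
    {"grip":1,"tx":0,"ty":0,"tz":0,"rx":0,"ry":0,"rz":0}
  ]
}}

```text
t: 3.7
ee_pos: [0.5822, -0.1889, 0.0584]
tool_rot: [0.003, 0.061, 0.998, -0.001]
contact_force: [0.6, -0.9, 8.3]
finger_gap: 0.16
grip_force: 50.1
```

Emit:
{"method": "arm_command", "body": {
  "steps": [
    {"grip":1,"tx":0,"ty":0,"tz":0,"rx":0,"ry":0,"rz":0},
    {"grip":1,"tx":0,"ty":0,"tz":0,"rx":0,"ry":0,"rz":0}
  ]
}}

```text
t: 3.95
ee_pos: [0.5823, -0.1889, 0.0584]
tool_rot: [0.003, 0.061, 0.998, -0.001]
contact_force: [1.3, -0.7, 8.7]
finger_gap: 0.155
grip_force: 50.0
```

Emit:
{"method": "arm_command", "body": {
  "steps": [
    {"grip":1,"tx":0,"ty":0,"tz":-0.2,"rx":0,"ry":0,"rz":-0.03},
    {"grip":1,"tx":-0.1,"ty":0,"tz":0,"rx":0,"ry":0,"rz":-0.037},
    {"grip":1,"tx":-0.1,"ty":1.5,"tz":0,"rx":0,"ry":0,"rz":0},
    {"grip":1,"tx":0,"ty":1.5,"tz":0,"rx":0,"ry":0,"rz":0},
    {"grip":1,"tx":0,"ty":0,"tz":0,"rx":0,"ry":0,"rz":0}
  ]
}}

```text
t: 4.58
ee_pos: [0.585, -0.1573, 0.0584]
tool_rot: [0.001, 0.027, 1.0, 0.0]
contact_force: [1.5, 3.7, 7.7]
finger_gap: 0.153
grip_force: 50.2
```

```bash
python3 - <<'E'
from h import *
o,f=grab('wrist'); E=ext(o,f); save(f,'w3.png'); np.savez('w3',E=E,**f)
print(o['ee_pos'],o['tool_rot'],np.array(o['contact_force']).round(1))
o,f=grab('top'); save(f,'t3.png',(205,125,340,245),5.9)
E
```

```text
[ 0.58500859 -0.15726499  0.05838747] [1.03048953e-03 2.65371470e-02 9.99647290e-01 1.12415038e-04] [1.5 3.7 7.7]
```

View pics/w3.png

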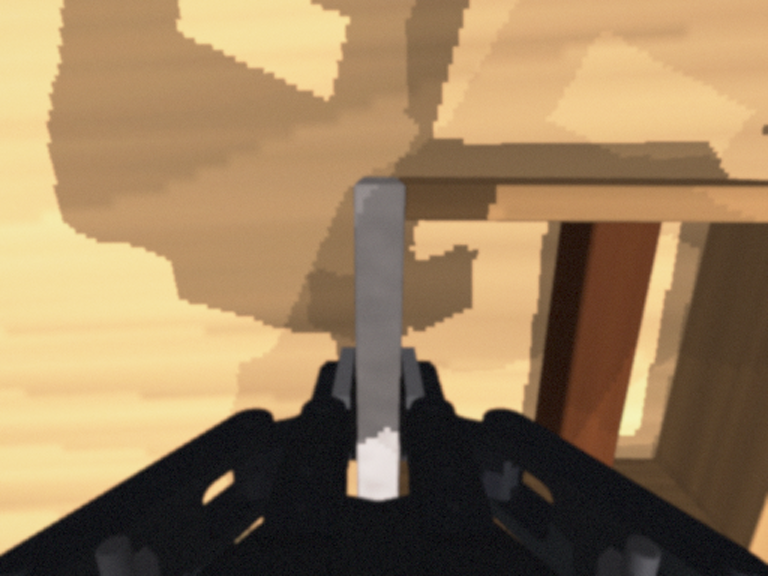

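```bash
python3 - <<'E'
from h import *
f=dict(np.load('w3.npz')); E=f['E']; 
for v in (178,182,186): print(pt(f,E,380/1.5-.5,v/1.5-.5,.06).round(4))
E
```

```text
[ 0.5144 -0.1526  0.06  ]
[ 0.5155 -0.1527  0.06  ]
[ 0.5165 -0.1527  0.06  ]
```

View pics/t3.png

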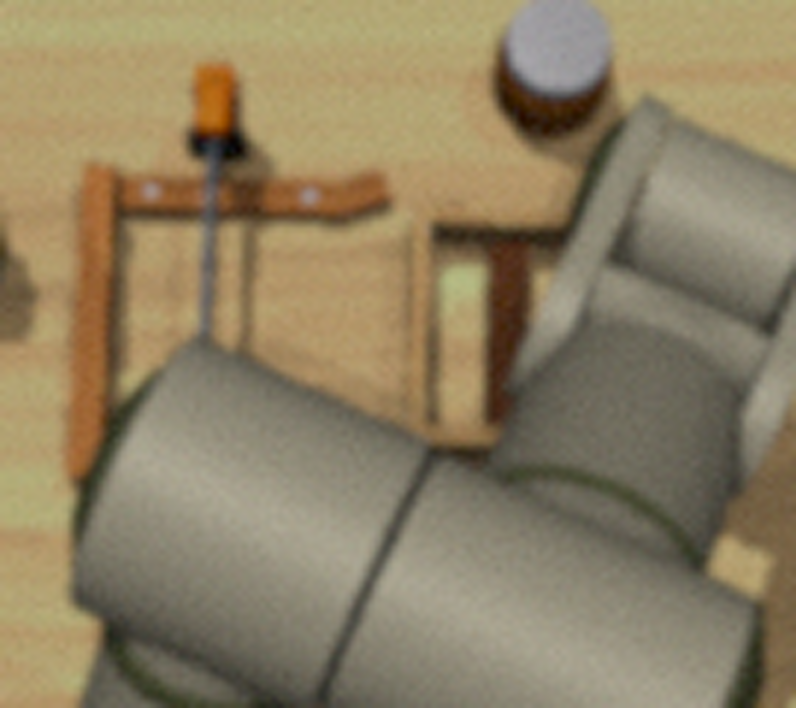

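Emit:
{"method": "arm_command", "body": {
  "steps": [
    {"grip":1,"tx":-0.1,"ty":2,"tz":0,"rx":0,"ry":0,"rz":0},
    {"grip":1,"tx":0,"ty":2,"tz":0,"rx":0,"ry":0,"rz":0},
    {"grip":1,"tx":0,"ty":2,"tz":0,"rx":0,"ry":0,"rz":0},
    {"grip":1,"tx":0,"ty":2,"tz":0,"rx":0,"ry":0,"rz":0},
    {"grip":1,"tx":0,"ty":0,"tz":0,"rx":0,"ry":0,"rz":0}
  ]
}}

```text
t: 5.3
ee_pos: [0.5904, -0.0769, 0.0584]
tool_rot: [0.001, 0.026, 1.0, 0.001]
contact_force: [1.1, 7.5, 7.3]
finger_gap: 0.153
grip_force: 50.6
```

```bash
python3 - <<'E'
from h import *
o,f=grab('side'); save(f,'s4.png',(120,60,350,290),2.6); print(o['ee_pos'],o['tool_rot'].round(4),o['qpos'].round(2))
E
```

```text
[ 0.59036094 -0.07687149  0.05839401] [1.100e-03 2.640e-02 9.997e-01 5.000e-04] [-0.33  0.66  1.43  0.    1.05 -1.85]
```

View pics/s4.png

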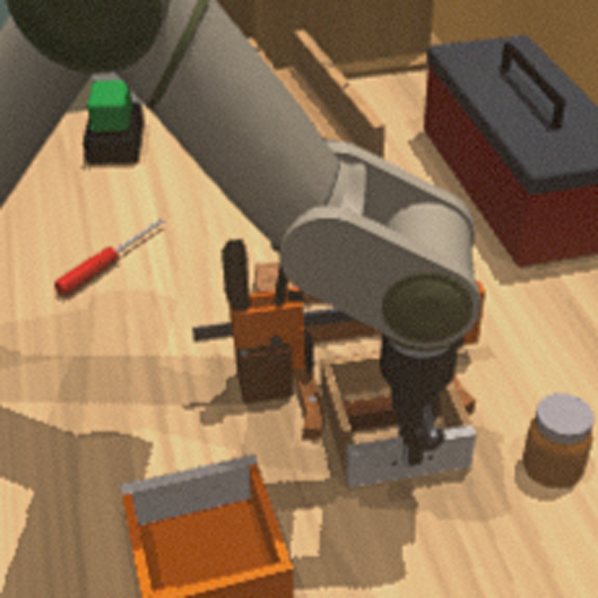

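The side view shows the drawer entering the mouth straight, with the arm clear of the clamp on its −y side. I'll keep sliding.

Emit:
{"method": "arm_command", "body": {
  "steps": [
    {"grip":1,"tx":0,"ty":1.8,"tz":0,"rx":0,"ry":0,"rz":0},
    {"grip":1,"tx":0,"ty":1.8,"tz":0,"rx":0,"ry":0,"rz":0},
    {"grip":1,"tx":0,"ty":1.8,"tz":0,"rx":0,"ry":0,"rz":0},
    {"grip":1,"tx":0,"ty":1.8,"tz":0,"rx":0,"ry":0,"rz":0},
    {"grip":1,"tx":0,"ty":0.8,"tz":0,"rx":0,"ry":0,"rz":0}
  ]
}}

```text
t: 5.98
ee_pos: [0.5948, 0.0012, 0.0584]
tool_rot: [0.001, 0.027, 1.0, -0.001]
contact_force: [-0.9, -6.6, 6.4]
finger_gap: 0.15
grip_force: 50.6
```

Emit:
{"method": "arm_command", "body": {
  "steps": [
    {"grip":1,"tx":0,"ty":0.4,"tz":0,"rx":0,"ry":0,"rz":0},
    {"grip":1,"tx":0,"ty":0,"tz":0,"rx":0,"ry":0,"rz":0}
  ]
}}

```text
t: 6.22
ee_pos: [0.595, 0.0052, 0.0584]
tool_rot: [0.001, 0.027, 1.0, -0.0]
contact_force: [0.5, -1.9, 6.2]
finger_gap: 0.154
grip_force: 50.7
```

Emit:
{"method": "arm_command", "body": {
  "steps": [
    {"grip":1,"tx":0,"ty":0.4,"tz":0,"rx":0,"ry":0,"rz":0},
    {"grip":1,"tx":0,"ty":0.4,"tz":0,"rx":0,"ry":0,"rz":0},
    {"grip":1,"tx":0,"ty":0.2,"tz":0,"rx":0,"ry":0,"rz":0},
    {"grip":1,"tx":0,"ty":0,"tz":0,"rx":0,"ry":0,"rz":0}
  ]
}}

```text
t: 6.72
ee_pos: [0.5955, 0.0146, 0.0584]
tool_rot: [0.001, 0.027, 1.0, -0.001]
contact_force: [-0.5, -4.3, 6.3]
finger_gap: 0.154
grip_force: 50.7
```

Emit:
{"method": "arm_command", "body": {
  "steps": [
    {"grip":1,"tx":0,"ty":0.2,"tz":0,"rx":0,"ry":0,"rz":0},
    {"grip":1,"tx":0,"ty":0.1,"tz":0,"rx":0,"ry":0,"rz":0},
    {"grip":1,"tx":0,"ty":0,"tz":0,"rx":0,"ry":0,"rz":0}
  ]
}}

```text
t: 7.1
ee_pos: [0.5957, 0.0175, 0.0584]
tool_rot: [0.001, 0.027, 1.0, -0.001]
contact_force: [-0.3, -6.1, 6.2]
finger_gap: 0.153
grip_force: 50.6
```

Emit:
{"method": "arm_command", "body": {
  "steps": [
    {"grip":1,"tx":0,"ty":0.1,"tz":0,"rx":0,"ry":0,"rz":0},
    {"grip":1,"tx":0,"ty":0.1,"tz":0,"rx":0,"ry":0,"rz":0},
    {"grip":1,"tx":0,"ty":0,"tz":0,"rx":0,"ry":0,"rz":0}
  ]
}}

```text
t: 7.48
ee_pos: [0.5961, 0.0179, 0.0584]
tool_rot: [0.001, 0.027, 1.0, -0.002]
contact_force: [0.1, -13.4, 6.5]
finger_gap: 0.154
grip_force: 50.5
```

Emit:
{"method": "arm_command", "body": {
  "steps": [
    {"grip":1,"tx":0,"ty":0.1,"tz":0,"rx":0,"ry":0,"rz":0},
    {"grip":1,"tx":0,"ty":0,"tz":0,"rx":0,"ry":0,"rz":0}
  ]
}}

```text
t: 7.72
ee_pos: [0.5961, 0.0179, 0.0584]
tool_rot: [0.001, 0.027, 1.0, -0.003]
contact_force: [-1.2, -20.0, 5.2]
finger_gap: 0.155
grip_force: 50.5
```

Emit:
{"method": "arm_command", "body": {
  "steps": [
    {"grip":1,"tx":0,"ty":-0.2,"tz":0,"rx":0,"ry":0,"rz":0},
    {"grip":0.3,"tx":0,"ty":0,"tz":0,"rx":0,"ry":0,"rz":0},
    {"grip":0.3,"tx":0,"ty":0,"tz":0,"rx":0,"ry":0,"rz":0},
    {"grip":0.3,"tx":0,"ty":0,"tz":0,"rx":0,"ry":0,"rz":0}
  ]
}}

```text
t: 8.22
ee_pos: [0.5948, 0.0198, 0.0571]
tool_rot: [-0.0, 0.027, 1.0, 0.0]
contact_force: [-0.2, -0.1, 0.2]
finger_gap: 0.352
grip_force: 0.0
```

Emit:
{"method": "arm_command", "body": {
  "steps": [
    {"grip":0.3,"tx":0,"ty":0,"tz":-5,"rx":0,"ry":0,"rz":0},
    {"grip":0.3,"tx":0,"ty":-1,"tz":-6,"rx":0,"ry":0,"rz":0},
    {"grip":1,"tx":0,"ty":-1,"tz":-6,"rx":0,"ry":0,"rz":0},
    {"grip":1,"tx":0,"ty":0,"tz":-3,"rx":0,"ry":0,"rz":0},
    {"grip":1,"tx":0,"ty":0,"tz":0,"rx":0,"ry":0,"rz":0}
  ]
}}

```text
t: 8.85
ee_pos: [0.5944, -0.0005, 0.2596]
tool_rot: [0.002, 0.027, 1.0, -0.0]
contact_force: [0.3, 0.7, -0.2]
finger_gap: -0.002
grip_force: 0.0
```

```bash
python3 - <<'E'
from h import *
o,f=grab('wrist'); E=ext(o,f); save(f,'w5.png'); np.savez('w5',E=E,**f); print(o['ee_pos'],o['tool_rot'].round(4),np.array(o['contact_force']).round(1),o['finger_gap'])
E
```

```text
[ 5.94373969e-01 -5.20149907e-04  2.59556048e-01] [ 2.200e-03  2.720e-02  9.996e-01 -3.000e-04] [ 0.3  0.7 -0.2] -0.0019713594871881607
```

View pics/w5.png

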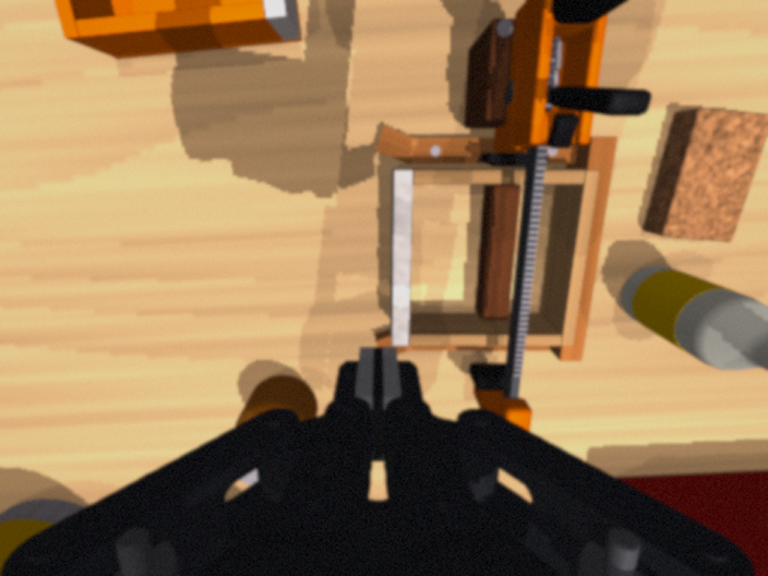

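The wrist view shows the drawer in the channel, with its back at the end stop near u≈580. The trigger blade runs from about (555,98) to (648,102). I'll check both numerically.

```bash
cat >> h.py <<'E'
C=np.array([.5995,.1005]); A=-.053
def W(x,y,z): return np.array([C[0]+x*np.cos(A)-y*np.sin(A),C[1]+x*np.sin(A)+y*np.cos(A),z])
def K(p): d=np.asarray(p)[:2]-C; return np.array([d[0]*np.cos(A)+d[1]*np.sin(A),-d[0]*np.sin(A)+d[1]*np.cos(A),p[2]])
E
python3 - <<'E'
from h import *
f=dict(np.load('w5.npz')); E=f['E']; v=lambda *a:(np.array(proj(f,E,W(*a)))*1.5).round(0)
print('tip',v(-.0985,-.009,.194),v(-.0985,.009,.194),'base',v(-.11,0,.13))
g=lambda u,w,z:K(pt(f,E,u/1.5,w/1.5,z)).round(4)
print('drawer front edge top',g(394,171,.06),g(391,345,.06))
print('trig tip end',g(648,94,.194),g(648,110,.194)); 
print('pad',g(478,367,.06),g(505,367,.06))
E
```

```text
tip [608.  97.] [653.  97.] base [565.  91.]
drawer front edge top [-0.0674 -0.0887  0.06  ] [ 0.0704 -0.0898  0.06  ]
trig tip end [-0.0997  0.0069  0.194 ] [-0.0938  0.008   0.194 ]
pad [ 0.0906 -0.0168  0.06  ] [0.0906 0.0058 0.06  ]
```

Everything agrees: the drawer front is at y −89 to −90 mm, so it is home. The trigger is where expected, and the pad gap is about 20 mm. Next I move to the trigger.

Emit:
{"method": "arm_command", "body": {
  "steps": [
    {"grip":1,"tx":3.2,"ty":5,"tz":0,"rx":0,"ry":0,"rz":0},
    {"grip":1,"tx":3.1,"ty":5.1,"tz":0,"rx":0,"ry":0,"rz":0},
    {"grip":1,"tx":0,"ty":0,"tz":0,"rx":0,"ry":0.12,"rz":0},
    {"grip":1,"tx":0,"ty":0,"tz":0,"rx":0,"ry":0.13,"rz":0},
    {"grip":1,"tx":0,"ty":0,"tz":0,"rx":0,"ry":0,"rz":0}
  ]
}}

```text
t: 9.52
ee_pos: [0.5369, 0.1038, 0.2547]
tool_rot: [-0.126, 0.027, 0.992, 0.003]
contact_force: [-0.6, 0.5, -0.3]
finger_gap: -0.002
grip_force: 0.0
```

Emit:
{"method": "arm_command", "body": {
  "steps": [
    {"grip":1,"tx":-0.8,"ty":0,"tz":3.1,"rx":0,"ry":0,"rz":0},
    {"grip":1,"tx":-0.8,"ty":0,"tz":3.1,"rx":0,"ry":0,"rz":0},
    {"grip":1,"tx":0,"ty":0,"tz":0,"rx":0,"ry":0,"rz":0}
  ]
}}

```text
t: 9.9
ee_pos: [0.5353, 0.1037, 0.1912]
tool_rot: [-0.126, 0.027, 0.992, 0.003]
contact_force: [-0.8, -0.7, 0.3]
finger_gap: 0.002
grip_force: 0.0
```

```bash
python3 - <<'E'
from h import *
o,f=grab('side'); save(f,'s6.png',(170,120,330,240),5); print(K(o['ee_pos']).round(4),o['tool_rot'].round(4),np.array(o['contact_force']).round(1),o['qpos'].round(2))
E
```

```text
[-0.0642 -0.0002  0.1912] [-0.1265  0.0272  0.9916  0.0034] [-0.8 -0.7  0.3] [-0.03  0.53  1.26  0.01  1.6  -1.55]
```

View pics/s6.png

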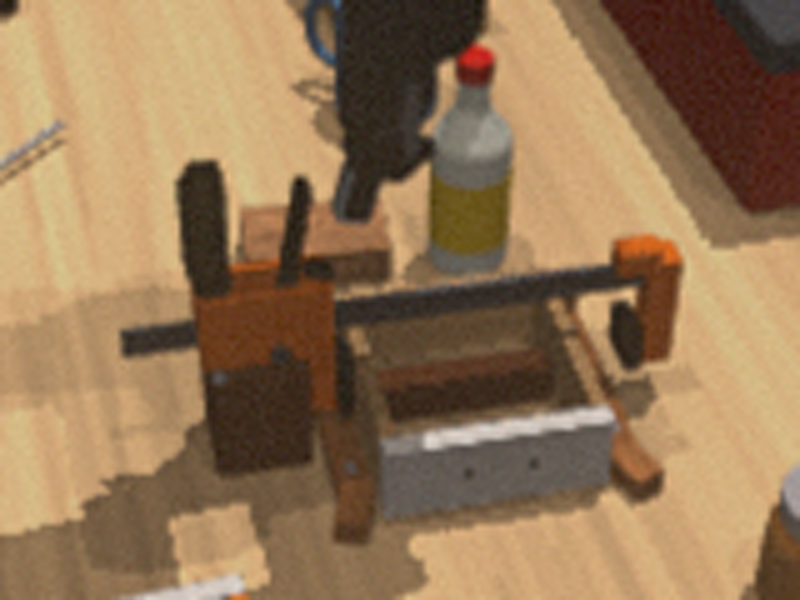

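The side view shows the shut fingers at (355,215), just on the drawer side of the trigger at (298,230). The end jaw and pad are clear of the drawer at (630,330). First squeeze:

```bash
cat >> h.py <<'E'
def jaw(tag=''):
    """orange end jaw: x from side view on cradle plane y=0 (mask centroid), plus state"""
    o,f=grab('side'); E=ext(o,f); im=np.asarray(f['pixels'])
    hsv=cv2.cvtColor(im,cv2.COLOR_RGB2HSV)
    m=((hsv[...,0]<16)&(hsv[...,1]>170)&(hsv[...,2]>110)).astype(np.uint8)
    q=[proj(f,E,W(x,0,z)) for x in(.06,.15) for z in(.02,.13)]
    u0,u1=int(min(a for a,_ in q)),int(max(a for a,_ in q)); v0,v1=int(min(b for _,b in q))-4,int(max(b for _,b in q))+4
    vv,uu=np.nonzero(m[v0:v1,u0:u1]); u,v=uu.mean()+u0,vv.mean()+v0
    d=E[:3,:3]@np.array([(u-f['cx'])/f['fx'],-(v-f['cy'])/f['fy'],-1]); c=E[:3,3]
    n=np.array([-np.sin(A),np.cos(A)]); p=c+d*(n@(C-c[:2]))/(n@d[:2])
    F=np.array(o['contact_force']); print(tag,'t',o['t'],'jaw',K(p).round(4),len(uu),'tcp',K(o['ee_pos']).round(4),'Fx',(F[0]*np.cos(A)+F[1]*np.sin(A)).round(2),'Fz',F[2].round(1)); return f
E
python3 -c "
from h import *
jaw();jaw()"
```

```text
t 9.95 jaw [ 0.116  -0.      0.1134] 57 tcp [-6.34e-02 -1.00e-04  1.93e-01] Fx 1.26 Fz 0.4
 t 10.0 jaw [ 0.116  -0.      0.1119] 59 tcp [-6.29e-02 -1.00e-04  1.94e-01] Fx 0.34 Fz 0.7
```

Emit:
{"method": "arm_command", "body": {
  "steps": [
    {"grip":1,"tx":1.1,"ty":0,"tz":0.3,"rx":0,"ry":0,"rz":0},
    {"grip":1,"tx":1.1,"ty":0,"tz":0.3,"rx":0,"ry":0,"rz":0},
    {"grip":1,"tx":1.1,"ty":0,"tz":0.3,"rx":0,"ry":0,"rz":0},
    {"grip":1,"tx":1.1,"ty":0,"tz":0.3,"rx":0,"ry":0,"rz":0},
    {"grip":1,"tx":0,"ty":0,"tz":0,"rx":0,"ry":0,"rz":0}
  ]
}}

```text
t: 10.68
ee_pos: [0.4908, 0.1062, 0.1932]
tool_rot: [-0.124, 0.027, 0.992, 0.003]
contact_force: [4.0, 0.2, 3.6]
finger_gap: -0.005
grip_force: 2.0
```

```bash
python3 -c "
from h import *
jaw()"
```

```text
t 10.675 jaw [ 0.1094 -0.      0.1134] 58 tcp [-1.088e-01 -1.000e-04  1.932e-01] Fx 3.93 Fz 3.6
```

Emit:
{"method": "arm_command", "body": {
  "steps": [
    {"grip":1,"tx":0.3,"ty":0,"tz":0.1,"rx":0,"ry":0,"rz":0},
    {"grip":1,"tx":0,"ty":0,"tz":0,"rx":0,"ry":0,"rz":0}
  ]
}}

```text
t: 10.98
ee_pos: [0.4885, 0.1063, 0.1927]
tool_rot: [-0.124, 0.027, 0.992, 0.003]
contact_force: [4.4, -0.5, 5.4]
finger_gap: -0.0
grip_force: 2.7
```

```bash
python3 -c "
from h import *
jaw()"
```

```text
t 10.975 jaw [0.1089 0.     0.113 ] 57 tcp [-1.112e-01 -1.000e-04  1.927e-01] Fx 4.44 Fz 5.4
```

Emit:
{"method": "arm_command", "body": {
  "steps": [
    {"grip":1,"tx":0.2,"ty":0,"tz":0,"rx":0,"ry":0,"rz":0},
    {"grip":1,"tx":0,"ty":0,"tz":0,"rx":0,"ry":0,"rz":0}
  ]
}}

```text
t: 11.28
ee_pos: [0.4878, 0.1063, 0.1929]
tool_rot: [-0.122, 0.027, 0.992, 0.004]
contact_force: [10.6, 0.1, 0.4]
finger_gap: 0.001
grip_force: 5.1
```

```bash
python3 -c "
from h import *
jaw()"
```

```text
t 11.275 jaw [ 0.1089 -0.      0.1104] 60 tcp [-1.118e-01 -1.000e-04  1.929e-01] Fx 10.6 Fz 0.4
```

Emit:
{"method": "arm_command", "body": {
  "steps": [
    {"grip":1,"tx":-2.4,"ty":0,"tz":-0.6,"rx":0,"ry":0,"rz":0},
    {"grip":1,"tx":-2.5,"ty":0,"tz":-0.7,"rx":0,"ry":0,"rz":0},
    {"grip":1,"tx":0,"ty":0,"tz":0,"rx":0,"ry":0,"rz":0}
  ]
}}

```text
t: 11.7
ee_pos: [0.537, 0.1035, 0.1922]
tool_rot: [-0.126, 0.027, 0.992, 0.003]
contact_force: [0.8, 0.5, -0.2]
finger_gap: 0.004
grip_force: 0.0
```

```bash
python3 -c "
from h import *
jaw()"
```

```text
t 11.7 jaw [0.1101 0.     0.1115] 57 tcp [-0.0626 -0.0003  0.1922] Fx 0.78 Fz -0.2
```

Emit:
{"method": "arm_command", "body": {
  "steps": [
    {"grip":1,"tx":1.2,"ty":0,"tz":0.3,"rx":0,"ry":0,"rz":0},
    {"grip":1,"tx":1.2,"ty":0,"tz":0.3,"rx":0,"ry":0,"rz":0},
    {"grip":1,"tx":1.2,"ty":0,"tz":0.3,"rx":0,"ry":0,"rz":0},
    {"grip":1,"tx":1.1,"ty":0,"tz":0.4,"rx":0,"ry":0,"rz":0},
    {"grip":1,"tx":0,"ty":0,"tz":0,"rx":0,"ry":0,"rz":0}
  ]
}}

```text
t: 12.38
ee_pos: [0.4881, 0.1064, 0.1934]
tool_rot: [-0.122, 0.027, 0.992, 0.003]
contact_force: [6.4, -0.3, 6.1]
finger_gap: 0.002
grip_force: 3.4
```

```bash
python3 -c "
from h import *
jaw()"
```

```text
t 12.375 jaw [0.1004 0.     0.112 ] 60 tcp [-0.1116 -0.      0.1934] Fx 6.43 Fz 6.1
```

Emit:
{"method": "arm_command", "body": {
  "steps": [
    {"grip":1,"tx":-2.4,"ty":0,"tz":-0.6,"rx":0,"ry":0,"rz":0},
    {"grip":1,"tx":-2.3,"ty":0,"tz":-0.7,"rx":0,"ry":0,"rz":0},
    {"grip":1,"tx":0,"ty":0,"tz":0,"rx":0,"ry":0,"rz":0}
  ]
}}

```text
t: 12.8
ee_pos: [0.5363, 0.1036, 0.1928]
tool_rot: [-0.125, 0.027, 0.992, 0.003]
contact_force: [0.1, 0.2, 0.7]
finger_gap: 0.004
grip_force: 0.0
```

```bash
python3 -c "
from h import *
f=jaw(); np.savez('s7',**f)"
```

```text
t 12.8 jaw [ 0.1009 -0.      0.1136] 55 tcp [-0.0633 -0.0002  0.1928] Fx 0.12 Fz 0.7
```

Emit:
{"method": "arm_command", "body": {
  "steps": [
    {"grip":1,"tx":1.2,"ty":0,"tz":0.3,"rx":0,"ry":0,"rz":0},
    {"grip":1,"tx":1.2,"ty":0,"tz":0.3,"rx":0,"ry":0,"rz":0},
    {"grip":1,"tx":0.9,"ty":0,"tz":0.3,"rx":0,"ry":0,"rz":0},
    {"grip":1,"tx":0,"ty":0,"tz":0,"rx":0,"ry":0,"rz":0}
  ]
}}

```text
t: 13.35
ee_pos: [0.502, 0.1056, 0.1934]
tool_rot: [-0.124, 0.027, 0.992, 0.003]
contact_force: [2.2, 0.1, 2.7]
finger_gap: 0.001
grip_force: 1.6
```

```bash
python3 -c "
from h import *
jaw()"
```

```text
t 13.35 jaw [0.0975 0.     0.1136] 59 tcp [-0.0976 -0.      0.1934] Fx 2.17 Fz 2.7
```

Emit:
{"method": "arm_command", "body": {
  "steps": [
    {"grip":1,"tx":0.3,"ty":0,"tz":0.1,"rx":0,"ry":0,"rz":0},
    {"grip":1,"tx":0.3,"ty":0,"tz":0.1,"rx":0,"ry":0,"rz":0},
    {"grip":1,"tx":0,"ty":0,"tz":0,"rx":0,"ry":0,"rz":0}
  ]
}}

```text
t: 13.78
ee_pos: [0.4964, 0.1059, 0.1924]
tool_rot: [-0.124, 0.027, 0.992, 0.003]
contact_force: [3.4, 1.0, 5.1]
finger_gap: 0.0
grip_force: 2.4
```

```bash
python3 -c "
from h import *
jaw()"
```

```text
t 13.775 jaw [ 0.0974 -0.      0.1107] 62 tcp [-1.032e-01 -1.000e-04  1.924e-01] Fx 3.3 Fz 5.1
```

Emit:
{"method": "arm_command", "body": {
  "steps": [
    {"grip":1,"tx":0.3,"ty":0,"tz":0.1,"rx":0,"ry":0,"rz":0},
    {"grip":1,"tx":0,"ty":0,"tz":0,"rx":0,"ry":0,"rz":0}
  ]
}}

```text
t: 14.08
ee_pos: [0.4933, 0.106, 0.1921]
tool_rot: [-0.125, 0.027, 0.992, 0.003]
contact_force: [4.8, -1.0, 4.0]
finger_gap: -0.001
grip_force: 2.6
```

```bash
python3 -c "
from h import *
jaw()"
```

```text
t 14.075 jaw [ 0.0948 -0.      0.1126] 61 tcp [-1.064e-01 -1.000e-04  1.921e-01] Fx 4.79 Fz 4.0
```

Emit:
{"method": "arm_command", "body": {
  "steps": [
    {"grip":1,"tx":0.3,"ty":0,"tz":0.1,"rx":0,"ry":0,"rz":0},
    {"grip":1,"tx":0,"ty":0,"tz":0,"rx":0,"ry":0,"rz":0}
  ]
}}

```text
t: 14.38
ee_pos: [0.4901, 0.1062, 0.1918]
tool_rot: [-0.124, 0.027, 0.992, 0.003]
contact_force: [5.6, -0.4, 3.9]
finger_gap: -0.002
grip_force: 2.8
```

```bash
python3 -c "
from h import *
f=jaw(); np.savez('s8',**f)"
```

```text
t 14.375 jaw [ 0.0938 -0.      0.1122] 59 tcp [-1.095e-01 -1.000e-04  1.918e-01] Fx 5.64 Fz 3.9
```

Emit:
{"method": "arm_command", "body": {
  "steps": [
    {"grip":1,"tx":0.2,"ty":0,"tz":0,"rx":0,"ry":0,"rz":0},
    {"grip":1,"tx":0,"ty":0,"tz":0,"rx":0,"ry":0,"rz":0}
  ]
}}

```text
t: 14.68
ee_pos: [0.4884, 0.1063, 0.1919]
tool_rot: [-0.124, 0.027, 0.992, 0.003]
contact_force: [6.7, -0.1, 0.3]
finger_gap: 0.001
grip_force: 3.3
```

```bash
cat >> h.py <<'E'
def shift(f0,f1,P,r=9):
    """subpixel shift (u,v) of the patch around world point P from f0 to f1, by upsampled template matching"""
    E=f0['extrinsics']; u,v=map(int,np.round(proj(f0,E,P))); g=lambda f:cv2.cvtColor(np.asarray(f['pixels']),cv2.COLOR_RGB2GRAY)
    s=8; up=lambda a:cv2.resize(cv2.GaussianBlur(a,(3,3),0),None,fx=s,fy=s,interpolation=cv2.INTER_CUBIC)
    t=up(g(f0)[v-r:v+r,u-r:u+r]); w=up(g(f1)[v-r-8:v+r+8,u-r-14:u+r+14])
    _,sc,_,l=cv2.minMaxLoc(cv2.matchTemplate(w,t,cv2.TM_CCOEFF_NORMED)); return l[0]/s-14,l[1]/s-8,round(sc,3)
E
python3 - <<'E'
from h import *
f=jaw(); np.savez('s9',**f)
s0=dict(np.load('side.npz'));s7=dict(np.load('s7.npz'));E=s0['extrinsics']
a=np.array(proj(s0,E,W(.1,0,.08)));b=np.array(proj(s0,E,W(.11,0,.08)));print('px per 10mm',b-a)
J=W(.116,0,.08)
for n,g in(('s7',s7),('s8',dict(np.load('s8.npz'))),('s9',f)): print(n,'jaw',shift(s0,g,J,11))
D=W(.0,-.09,.04); Dr=W(.065,-.09,.04)
for n,g in(('s8',dict(np.load('s8.npz'))),('s9',f)): print(n,'drawer',shift(s7,g,D,9),shift(s7,g,Dr,9))
save(f,'s9.png',(230,155,320,225),8.8)
E
```

```text
t 14.675 jaw [ 0.0935 -0.      0.1128] 62 tcp [-1.112e-01 -1.000e-04  1.919e-01] Fx 6.71 Fz 0.3
px per 10mm [ 3.04977897 -0.42820587]
s7 jaw (-4.5, 0.75, 0.902)
s8 jaw (-6.625, 1.0, 0.855)
s9 jaw (-6.75, 1.0, 0.855)
s8 drawer (0.0, 0.125, 0.991) (-0.375, 0.0, 0.971)
s9 drawer (-0.125, 0.125, 0.992) (-0.375, 0.0, 0.971)
```

View pics/s9.png

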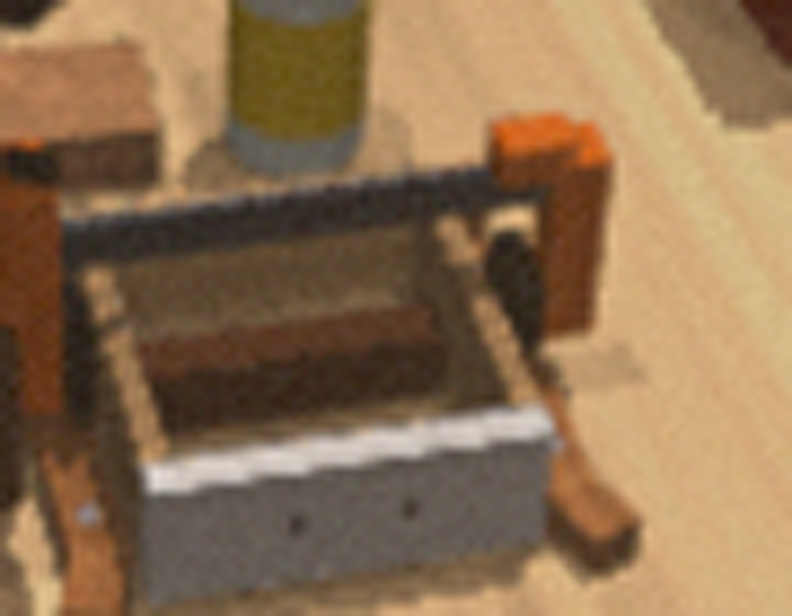

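The jaw has come in about 22 mm. The pad at (515,290) now just meets the drawer's side, and the drawer is nudged by under 1 mm. I release and squeeze a fourth time, in small steps, watching the trigger force.

Emit:
{"method": "arm_command", "body": {
  "steps": [
    {"grip":1,"tx":-2.1,"ty":0,"tz":-0.5,"rx":0,"ry":0,"rz":0},
    {"grip":1,"tx":-2.4,"ty":0,"tz":-0.7,"rx":0,"ry":0,"rz":0},
    {"grip":1,"tx":0,"ty":0,"tz":0,"rx":0,"ry":0,"rz":0}
  ]
}}

```text
t: 15.1
ee_pos: [0.5344, 0.1037, 0.1916]
tool_rot: [-0.126, 0.027, 0.992, 0.003]
contact_force: [0.3, -0.1, 0.2]
finger_gap: 0.001
grip_force: 0.0
```

```bash
cat >> h.py <<'E'
def st(tag=''):
    f=jaw(tag); o=arm.get_obs(); s0=dict(np.load('side.npz')); s7=dict(np.load('s7.npz'))
    F=np.array(o['contact_force']); Fx=F[0]*np.cos(A)+F[1]*np.sin(A); k=K(o['ee_pos']); dx=k[0]-.0168+.118; dz=k[2]-.0215-.081
    j=shift(s0,f,W(.116,0,.08),11); d=shift(s7,f,W(.065,-.09,.04)); d2=shift(s7,f,W(0,-.09,.04))
    print('  Ftrig %.2f'%((Fx*dz-F[2]*dx)/.095),'jaw mm %.1f'%(-j[0]/.305),'drawer mm %.1f %.1f'%(-d[0]/.305,-d2[0]/.305)); return f
E
python3 -c "
from h import *
st()"
```

```text
t 15.1 jaw [0.0939 0.     0.1132] 60 tcp [-0.0652 -0.0003  0.1916] Fx 0.33 Fz 0.2
  Ftrig -0.31 jaw mm 22.5 drawer mm 0.4 -0.0
```

Emit:
{"method": "arm_command", "body": {
  "steps": [
    {"grip":1,"tx":1.2,"ty":0,"tz":0.3,"rx":0,"ry":0,"rz":0},
    {"grip":1,"tx":1.0,"ty":0,"tz":0.3,"rx":0,"ry":0,"rz":0},
    {"grip":1,"tx":0.4,"ty":0,"tz":0.1,"rx":0,"ry":0,"rz":0},
    {"grip":1,"tx":0,"ty":0,"tz":0,"rx":0,"ry":0,"rz":0}
  ]
}}

```text
t: 15.65
ee_pos: [0.5074, 0.1053, 0.193]
tool_rot: [-0.124, 0.027, 0.992, 0.003]
contact_force: [3.0, 0.8, 1.8]
finger_gap: -0.003
grip_force: 1.4
```

```bash
python3 -c "
from h import *
st()"
```

```text
t 15.65 jaw [0.093  0.     0.1119] 65 tcp [-0.0922 -0.      0.193 ] Fx 2.95 Fz 1.8
  Ftrig 2.13 jaw mm 24.2 drawer mm 1.2 -0.0
```

Emit:
{"method": "arm_command", "body": {
  "steps": [
    {"grip":1,"tx":0.3,"ty":0,"tz":0.1,"rx":0,"ry":0,"rz":0},
    {"grip":1,"tx":0,"ty":0,"tz":0,"rx":0,"ry":0,"rz":0}
  ]
}}

```text
t: 15.95
ee_pos: [0.5046, 0.1054, 0.1923]
tool_rot: [-0.124, 0.027, 0.992, 0.003]
contact_force: [3.8, -0.5, 2.9]
finger_gap: -0.002
grip_force: 2.1
```

```bash
python3 -c "
from h import *
st()"
```

```text
t 15.95 jaw [0.0914 0.     0.1132] 60 tcp [-9.510e-02 -1.000e-04  1.923e-01] Fx 3.82 Fz 2.9
  Ftrig 4.26 jaw mm 24.6 drawer mm 1.2 -0.0
```

Emit:
{"method": "arm_command", "body": {
  "steps": [
    {"grip":1,"tx":0.2,"ty":0,"tz":0.05,"rx":0,"ry":0,"rz":0},
    {"grip":1,"tx":0,"ty":0,"tz":0,"rx":0,"ry":0,"rz":0}
  ]
}}

```text
t: 16.25
ee_pos: [0.5025, 0.1055, 0.1923]
tool_rot: [-0.125, 0.027, 0.992, 0.003]
contact_force: [5.1, -0.4, 4.2]
finger_gap: 0.004
grip_force: 2.4
```

```bash
python3 -c "
from h import *
st();st()"
```

```text
t 16.25 jaw [ 0.0908 -0.      0.113 ] 59 tcp [-9.720e-02 -1.000e-04  1.923e-01] Fx 5.16 Fz 4.2
  Ftrig 3.99 jaw mm 25.0 drawer mm 1.2 -0.0
 t 16.3 jaw [ 0.0903 -0.      0.1137] 59 tcp [-9.720e-02 -1.000e-04  1.923e-01] Fx 4.44 Fz 4.8
  Ftrig 4.36 jaw mm 25.0 drawer mm 1.2 -0.0
```

Emit:
{"method": "arm_command", "body": {
  "steps": [
    {"grip":1,"tx":0.2,"ty":0,"tz":0.05,"rx":0,"ry":0,"rz":0},
    {"grip":1,"tx":0,"ty":0,"tz":0,"rx":0,"ry":0,"rz":0}
  ]
}}

```text
t: 16.6
ee_pos: [0.5004, 0.1057, 0.1923]
tool_rot: [-0.125, 0.027, 0.992, 0.003]
contact_force: [4.9, -0.9, 4.8]
finger_gap: 0.005
grip_force: 2.5
```

```bash
python3 -c "
from h import *
st();st()"
```

```text
t 16.6 jaw [0.0901 0.     0.1133] 60 tcp [-9.920e-02 -1.000e-04  1.923e-01] Fx 4.98 Fz 4.8
  Ftrig 4.35 jaw mm 25.4 drawer mm 1.2 -0.0
 t 16.65 jaw [ 0.0901 -0.      0.1127] 62 tcp [-9.920e-02 -1.000e-04  1.923e-01] Fx 4.69 Fz 4.4
  Ftrig 4.19 jaw mm 25.4 drawer mm 1.2 -0.0
```

Emit:
{"method": "arm_command", "body": {
  "steps": [
    {"grip":1,"tx":0.3,"ty":0,"tz":0.1,"rx":0,"ry":0,"rz":0},
    {"grip":1,"tx":0.1,"ty":0,"tz":0,"rx":0,"ry":0,"rz":0},
    {"grip":1,"tx":0,"ty":0,"tz":0,"rx":0,"ry":0,"rz":0}
  ]
}}

```text
t: 17.08
ee_pos: [0.4962, 0.1059, 0.1921]
tool_rot: [-0.125, 0.027, 0.992, 0.003]
contact_force: [4.5, -0.1, 1.3]
finger_gap: -0.0
grip_force: 2.4
```

```bash
python3 -c "
from h import *
st();st()"
```

```text
t 17.075 jaw [0.0884 0.     0.1135] 61 tcp [-1.034e-01 -1.000e-04  1.921e-01] Fx 4.53 Fz 1.3
  Ftrig 3.96 jaw mm 27.0 drawer mm 1.2 -0.0
 t 17.125 jaw [0.0893 0.     0.1113] 64 tcp [-1.034e-01 -1.000e-04  1.921e-01] Fx 4.14 Fz 2.2
  Ftrig 3.40 jaw mm 27.0 drawer mm 1.2 -0.0
```

Emit:
{"method": "arm_command", "body": {
  "steps": [
    {"grip":1,"tx":0.2,"ty":0,"tz":0.05,"rx":0,"ry":0,"rz":0},
    {"grip":1,"tx":0,"ty":0,"tz":0,"rx":0,"ry":0,"rz":0}
  ]
}}

```text
t: 17.42
ee_pos: [0.4942, 0.106, 0.1921]
tool_rot: [-0.125, 0.027, 0.992, 0.003]
contact_force: [4.8, 0.1, 0.7]
finger_gap: 0.002
grip_force: 2.4
```

```bash
python3 -c "
from h import *
st();st()"
```

```text
t 17.425 jaw [0.0875 0.     0.1136] 58 tcp [-1.055e-01 -1.000e-04  1.921e-01] Fx 4.83 Fz 0.7
  Ftrig 3.99 jaw mm 27.5 drawer mm 1.2 -0.0
 t 17.475 jaw [0.0875 0.     0.1136] 58 tcp [-1.054e-01 -1.000e-04  1.921e-01] Fx 4.18 Fz 1.1
  Ftrig 4.90 jaw mm 27.5 drawer mm 1.2 -0.0
```

```bash
cat >> h.py <<'E'
def edges(f,z=.03,y=-.091):
    """x of front wall's left/right ends: subpixel max-gradient along row on front face plane (mean over heights)"""
    E=f['extrinsics']; g=cv2.cvtColor(np.asarray(f['pixels']),cv2.COLOR_RGB2LAB).astype(np.float32); out=[]
    for x0 in(-.07,.07):
        xs=np.arange(x0-.012,x0+.012,.0003); pr=0
        for zz in np.arange(.022,.054,.002):
            q=np.array([proj(f,E,W(x,y,zz)) for x in xs],np.float32); pr=pr+cv2.remap(g,q[:,0:1],q[:,1:2],cv2.INTER_LINEAR)[:,0,2]
        d=np.abs(np.gradient(cv2.GaussianBlur(pr[None],(1,1),0)[0])); d=np.clip(d-.3*d.max(),0,None); out.append((xs*d).sum()/d.sum()*1000)
    return np.round(out,2)
E
python3 - <<'E'
from h import *
f=st()
np.savez('s10',**f)
for n in('s7','s8','s9','s10'):
    g=dict(np.load(n+'.npz')); print(n,edges(g), [shift(dict(np.load('s7.npz')),g,W(-.07,-.09,.045),r) for r in(6,8)])
E
```

```text
t 17.525 jaw [ 0.0872 -0.      0.1137] 60 tcp [-1.054e-01 -1.000e-04  1.921e-01] Fx 5.16 Fz 0.6
  Ftrig 3.78 jaw mm 27.5 drawer mm 1.2 -0.0
s7 [-74.29  70.81] [(0.0, 0.0, 0.998), (0.0, 0.125, 0.995)]
s8 [-76.9   70.74] [(0.375, -0.625, 0.831), (0.5, -0.25, 0.811)]
s9 [-76.77  70.83] [(0.375, -0.625, 0.834), (0.375, -0.25, 0.812)]
s10 [-76.94  70.88] [(0.375, -0.625, 0.835), (0.5, -0.25, 0.812)]
```

```bash
cat >> h.py <<'E'
def ft(n=6):
    R=[]
    for i in range(n):
        f=arm.grab_frame('side'); o=arm.get_obs(); F=np.array(o['contact_force']); Fx=F[0]*np.cos(A)+F[1]*np.sin(A); k=K(o['ee_pos']); dx=k[0]-.0168+.118; dz=k[2]-.0215-.081
        j=shift(dict(np.load('side.npz')),f,W(.116,0,.08),11); R.append([(Fx*dz-F[2]*dx)/.095,Fx,F[2],k[0]*1000,k[2]*1000,-j[0]/.305])
    print('Ftrig,Fx,Fz,x,z,jaw',np.mean(R,0).round(2),'sd',np.std(R,0)[0].round(2),'drawer',edges(f),'t',o['t'])
E
python3 -c "
from h import *
ft()"
```

```text
Ftrig,Fx,Fz,x,z,jaw [ 4.6600e+00  4.9400e+00 -1.6000e-01 -1.0542e+02  1.9216e+02  2.7460e+01] sd 0.6 drawer [-76.75  70.72] t 17.875
```

Emit:
{"method": "arm_command", "body": {
  "steps": [
    {"grip":1,"tx":0.3,"ty":0,"tz":0.1,"rx":0,"ry":0,"rz":0},
    {"grip":1,"tx":0,"ty":0,"tz":0,"rx":0,"ry":0,"rz":0}
  ]
}}

```text
t: 18.12
ee_pos: [0.491, 0.1062, 0.192]
tool_rot: [-0.125, 0.027, 0.992, 0.003]
contact_force: [5.1, 0.0, -1.2]
finger_gap: 0.0
grip_force: 2.6
```

```bash
python3 -c "
from h import *
ft()"
```

```text
Ftrig,Fx,Fz,x,z,jaw [   5.16    5.52   -0.46 -108.54  191.98   28.69] sd 0.5 drawer [-77.16  70.62] t 18.425
```

Emit:
{"method": "arm_command", "body": {
  "steps": [
    {"grip":1,"tx":0.2,"ty":0,"tz":0.05,"rx":0,"ry":0,"rz":0},
    {"grip":1,"tx":0,"ty":0,"tz":0,"rx":0,"ry":0,"rz":0}
  ]
}}

```text
t: 18.68
ee_pos: [0.4891, 0.1063, 0.1918]
tool_rot: [-0.125, 0.027, 0.992, 0.003]
contact_force: [6.6, -0.1, -1.8]
finger_gap: 0.002
grip_force: 2.7
```

```bash
python3 -c "
from h import *
ft()"
```

```text
Ftrig,Fx,Fz,x,z,jaw [   5.35    5.9    -2.   -110.53  191.84   29.1 ] sd 0.48 drawer [-76.95  70.72] t 18.975
```

Forces are still those of a free jaw. What I read earlier as the pad's near edge was its lower edge at z 28 mm, which makes the starting gap about 38 mm, so about 9 mm is left. I carry on pumping.

Emit:
{"method": "arm_command", "body": {
  "steps": [
    {"grip":1,"tx":0.1,"ty":0,"tz":0,"rx":0,"ry":0,"rz":0},
    {"grip":1,"tx":-2.3,"ty":0,"tz":-0.6,"rx":0,"ry":0,"rz":0},
    {"grip":1,"tx":-2.4,"ty":0,"tz":-0.7,"rx":0,"ry":0,"rz":0},
    {"grip":1,"tx":0,"ty":0,"tz":0,"rx":0,"ry":0,"rz":0}
  ]
}}

```text
t: 19.48
ee_pos: [0.5366, 0.1036, 0.1926]
tool_rot: [-0.126, 0.027, 0.992, 0.003]
contact_force: [0.0, -0.1, -1.1]
finger_gap: 0.002
grip_force: 0.0
```

```bash
python3 -c "
from h import *
ft(2)"
```

```text
Ftrig,Fx,Fz,x,z,jaw [-1.6000e-01 -4.1000e-01 -5.8000e-01 -6.3920e+01  1.9276e+02  2.9100e+01] sd 0.66 drawer [-73.83  70.78] t 19.575
```

Emit:
{"method": "arm_command", "body": {
  "steps": [
    {"grip":1,"tx":1.2,"ty":0,"tz":0.3,"rx":0,"ry":0,"rz":0},
    {"grip":1,"tx":1.2,"ty":0,"tz":0.3,"rx":0,"ry":0,"rz":0},
    {"grip":1,"tx":1.0,"ty":0,"tz":0.3,"rx":0,"ry":0,"rz":0},
    {"grip":1,"tx":0.6,"ty":0,"tz":0.2,"rx":0,"ry":0,"rz":0},
    {"grip":1,"tx":0,"ty":0,"tz":0,"rx":0,"ry":0,"rz":0}
  ]
}}

```text
t: 20.2
ee_pos: [0.4955, 0.106, 0.1939]
tool_rot: [-0.122, 0.027, 0.992, 0.003]
contact_force: [6.4, -0.7, 6.1]
finger_gap: 0.003
grip_force: 3.4
```

```bash
python3 -c "
from h import *
ft(4)"
```

```text
Ftrig,Fx,Fz,x,z,jaw [   6.36    6.43    6.25 -103.93  193.86   33.61] sd 0.3 drawer [-76.74  68.83] t 20.4
```

Emit:
{"method": "arm_command", "body": {
  "steps": [
    {"grip":1,"tx":0.2,"ty":0,"tz":0,"rx":0,"ry":0,"rz":0},
    {"grip":1,"tx":0.1,"ty":0,"tz":0,"rx":0,"ry":0,"rz":0},
    {"grip":1,"tx":0,"ty":0,"tz":0,"rx":0,"ry":0,"rz":0}
  ]
}}

```text
t: 20.78
ee_pos: [0.4932, 0.1061, 0.194]
tool_rot: [-0.122, 0.027, 0.992, 0.003]
contact_force: [8.5, 0.7, 1.8]
finger_gap: -0.002
grip_force: 4.3
```

```bash
python3 -c "
from h import *
ft(6)"
```

```text
Ftrig,Fx,Fz,x,z,jaw [   8.33    8.64    0.21 -106.46  193.98   33.74] sd 0.54 drawer [-76.41  68.64] t 21.075
```

Emit:
{"method": "arm_command", "body": {
  "steps": [
    {"grip":1,"tx":0.15,"ty":0,"tz":0.03,"rx":0,"ry":0,"rz":0},
    {"grip":1,"tx":0,"ty":0,"tz":0,"rx":0,"ry":0,"rz":0},
    {"grip":1,"tx":0,"ty":0,"tz":0,"rx":0,"ry":0,"rz":0}
  ]
}}

```text
t: 21.45
ee_pos: [0.4918, 0.1062, 0.1939]
tool_rot: [-0.122, 0.027, 0.992, 0.004]
contact_force: [9.8, 0.1, 0.4]
finger_gap: -0.0
grip_force: 4.5
```

```bash
python3 -c "
from h import *
ft(10)"
```

```text
Ftrig,Fx,Fz,x,z,jaw [   8.7     9.07   -0.4  -107.88  193.94   34.06] sd 0.32 drawer [-76.    68.78] t 21.95
```

Emit:
{"method": "arm_command", "body": {
  "steps": [
    {"grip":1,"tx":0.13,"ty":0,"tz":0.03,"rx":0,"ry":0,"rz":0},
    {"grip":1,"tx":0,"ty":0,"tz":0,"rx":0,"ry":0,"rz":0},
    {"grip":1,"tx":0,"ty":0,"tz":0,"rx":0,"ry":0,"rz":0}
  ]
}}

```text
t: 22.32
ee_pos: [0.4905, 0.1062, 0.1939]
tool_rot: [-0.122, 0.027, 0.992, 0.004]
contact_force: [9.9, 0.2, -1.8]
finger_gap: 0.0
grip_force: 4.6
```

```bash
python3 -c "
from h import *
ft(10)"
```

```text
Ftrig,Fx,Fz,x,z,jaw [   9.12    9.57   -0.98 -109.15  193.87   34.84] sd 0.35 drawer [-76.06  68.79] t 22.825
```

```bash
python3 -c "
from h import *
f=arm.grab_frame('side'); s7=dict(np.load('s7.npz'))
print([shift(s7,f,W(x,-.09,.05),7) for x in(-.02,.02,.04)])
print(arm.job_done())"
```

```text
[(-0.125, 0.125, 0.99), (-13.5, 2.25, 0.989), (-13.625, 2.125, 0.989)]
the job is handed in; nothing more can be done
None
```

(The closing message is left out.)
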